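# Unlock the spoon dispenser and draw out its magazine

## Task

Open the spoon dispenser on the cabinet shelf for refilling: push its orange lock slide all the way over to the side that frees the blue spoon magazine, then pull the magazine straight out to its stop and let go. Which side frees it is not marked, so try the magazine, and if it is still held push the lock over to the other side. Leave the cups, the carafe and the sugar box standing as they are.

Things in the scene. Friction and masses are not known exactly. Their poses are not given: they have to be found in the camera images.
- dispenser: Cream plastic push-button spoon dispenser, fixed to the shelf, 180 mm deep (x), 120 mm wide (y), 155 mm high. Origin: centre of its underside; x points from its front (facing the robot) to its back, y to its left as the robot sees it, z up. The blue magazine fills the upper front; the red button, outlet and catch tray below are not needed.
- lock (a joint): Lock slide on the dispenser's top, 60 mm behind the front face: m along the dispenser's y, 0 = middle, stops at -0.016 (right) and +0.016 (left). It starts near the middle, always locked, rubs with 3 N and stays where left. The magazine is free at one stop only (from about 0.012 on), left in some units, right in others; at the other stop it stays held. Only trying the magazine tells.
- lock_grip (a point): Grip point on the middle of the lock slide's orange fin, moving with it, 26 mm above the dispenser's flat top. The fin is 14 mm thick along the dispenser's y, 30 mm long along x, 40 mm high; nothing else stands on the top. It lies under the front edge of the glass shelf, which an upright gripper would strike: lean the gripper's body back towards the robot, about 40 degrees, and pinch across y.
- magazine (a joint): The blue spoon magazine, a drawer in the upper half of the dispenser: travel in m out of the front (along the dispenser's -x), 0 = home, 0.085 = stop, fully out. It rubs with about 2.5 N and stays where it is left. While locked it gives only about 3 mm and then stops hard.
- pull_grip (a point): Grip point in the magazine's pinch pull, moving with it: 34 mm ahead of the dispenser's front face, 133 mm above the shelf. The pull is an upright blue fin pointing forwards from the middle of the magazine's front panel: 14 mm thick along the dispenser's y, 50 mm long along x, 46 mm high; the point lies 17 mm below its upper edge.
- glass_edge (a point): Middle of the lower front edge of the glass shelf above, a clear 8 mm pane that runs level along world y over the full width and 200 mm back from this edge; its underside is 300 mm above the laminate shelf.
- cabinet: Open wooden cabinet, fixed; its axes are the world's. Origin: on the upper face of its white laminate shelf (980 mm wide, 370 mm deep, from 200 mm in front of the origin to 170 mm behind it); the sides stand 490 mm to the left and right of it, up to 320 mm above the shelf.
- cup_a: Pale pink porcelain cup with a handle, 82 mm across, 78 mm high, loose, beside the dispenser. Origin: centre of its underside.
- cup_b: The second pink cup, the same, on the dispenser's other side. Origin: centre of its underside.
- carafe: Empty glass carafe, 120 mm across, 200 mm high, loose, standing on the trivet. Origin: centre of its underside.
- trivet: Round black silicone trivet, 160 mm across, 8 mm thick, fixed. Origin: centre of its underside.
- sugar_box: White ceramic sugar box, fixed, 100 x 120 x 75 mm with an 8 mm lid and a knob. Origin: centre of its underside.
- sugar_lid (a joint): Hinge of the sugar box's lid, in rad, 0 = shut, growing as it opens.
Mind the look-alikes: they are no part of the job. What is shaped like the cup_b but green or red is not meant.

How it is judged:
By the outcome, as a careful person would: the job done as asked, in the order asked, and still so for the second after the job is handed in, with the robot touching nothing.
It also fails if it takes over 48 s, if anything falls off the work surface, if the arm or the gripper's body presses on something with over 40 N, if the wrist force passes 120 N, or if a joint passes its speed limit or range.

## Robot

A 6-joint arm with a two-finger parallel gripper is mounted at the origin on the work surface. World frame = base frame: x ahead of the robot, y to its left, z up, the work surface at z = 0. Lengths are in m, angles in degrees, forces in N, time in s.
With the tool pointing down it reaches from about 0.25 to 0.8 m from the base axis. Payload 8.5 kg.
Tool frame: the origin (TCP) lies on the centre line of the jaws, within the pads' length; the fingertips stand ahead of it and the grasp point (between the pads) lies 5 mm behind it (nose_length is the z of the fingertips in the tool frame, in m); z points along the fingers, y is the line along which they close (so a half turn about z gives the same grasp; the last joint's range is limited). The gripper opens to 85 mm and grips with 20 to 120 N. Pads are 22 mm wide; open, the fingers measure 114 mm over their backs; the gripper's body (76 mm by 85 mm) begins 54 mm behind the grasp point. The pads swing forward as they close: fully open they stand 13 mm farther back than shut.
Start: joints at [-68.927, 13.648, -0.773, 75.585, 0, 90], TCP at [0.189, -0.49, 0.245] pointing down, gripper open.
Joint ranges: [-152.45, 152.45], [-59.26, 108.67], [-65.41, 83.53], [-104.44, 129.93], [-82.83, 76.93], [-180, 180]. Speed limits (degrees/s): [127.2, 127.2, 159.86, 180, 180, 180].

## Interface

Orientations are given as [roll, pitch, yaw] about the fixed x, y, z axes, in that order (R = Rz(yaw) Ry(pitch) Rx(roll)).
In Python, from plant import * gives the robot as it stands. The module is installed in compiled form; this text tells all that it offers.
- The arm moves only by the tool drive_tool, never from a script. Its argument "motion" is a list of rows, each an object with "delta_rot": the turn, a rotation vector about the tool's x, y, z normalised to -1 to 1, where 1 is 90 degrees, a list of three; "dp": the shift along the tool's x, y, z normalised to -1 to 1, where 1 is 0.1 m, a list of three; "hand": the closure, from 0 (fully open) to 1 (shut). In form: [{"delta_rot": [rx, ry, rz], "dp": [tx, ty, tz], "hand": hand}, ...]. A call has 1 to 20 rows; each row is the pose to reach, as a shift and turn from the pose commanded when the call began, along the tool's axes at that moment; what a row does not reach only later rows make up. A row lasts 1/10 s, in which the tool goes at most 50 mm and 8.59 degrees, less where a joint would pass 70% of its speed; a pose out of reach is approached as far as the arm can. A call with a number of a shift or a turn outside -1 to 1 is refused whole. A call with a gripper value outside its range is refused whole. The fingers move at their own pace and stop on an object; the grip force is fixed at half the most. Time passes only in rows, so rows that repeat a pose let the fingers close. It gives the time, the measured TCP pose, the force, the opening and the grip force at its end, in the units of the state.
- read_state(): the state, without advancing time (a new reading comes with each control period).
- read_camera(name): name is "scene" or "top" or "wrist"; returns a dict with "pixels" (480x640x3 uint8, red, green, blue), "mtx" (3x3 intrinsics, pixels), "rvec" (rotation vector, rad) and "tvec" (3), from world to camera coordinates, as OpenCV has them. Camera axes: x right, y down, z forward; pixel columns grow to the right and rows downward; lengths in m; the calibration is good to about 2 mm. The wrist camera is an equidistant fisheye: a pixel r from the principal point sees the ray r / f radians off the axis. A picture is of the moment at which its call begins. There is no depth.
- sign_off(): hands the job in; it is judged then, once.
The state is a dict: "clock": time; "joint_pos": joint angles; "dq": joint speeds; "joint_efforts": joint torques, N m; "eef_pos": TCP position; "tcp_rot": TCP orientation; "force": force on the tool from outside, world axes, zero at the start; "torque": the same for the moment, N m; "finger_gap": finger opening in m; "gripper_force": force on a finger pad.
Only numpy, scipy, OpenCV 4.12 (cv2) and the standard library are available. Lean on these libraries where they do the work, as an engineer would, in place of code of your own. Each camera call takes 0.05 s, during which the arm holds its last target. There are 200 camera calls.

## Working session

There is one attempt and no reset: what is moved stays moved. The work goes in short steps, Python scripts to look and compute and a tool call to move; the robot and the scene stay as the last step left them, time stands still between calls to the robot, and variables do not carry over. Pictures are saved under pics/ and viewed, at most 10 in all, crops included, and the job is handed in when it is done.

Besides the shell and the picture viewer there is one more tool, called after "Request:" as name(argument=value, ...), one argument or row to a line, values as JSON. drive_tool: Moves the arm, as the interface text tells. Its arguments: {"type":"object","properties":{"motion":{"type":"array"}},"required":["motion"]}

```bash
mkdir -p pics
python3 - <<'E'
from plant import *
import cv2,numpy as np
s=read_state();print(s)
for n in("scene","top"):
    c=read_camera(n);cv2.imwrite(f"pics/{n}0.png",c["pixels"][:,:,::-1]);R=cv2.Rodrigues(np.array(c["rvec"]))[0];print(n,c["mtx"],-R.T@np.array(c["tvec"]).ravel(),R)
    np.savez(f"{n}0.npz",**c)
E
```

```text
{'clock': 0.0, 'joint_pos': array([-6.89255836e+01,  1.36830859e+01, -8.17182547e-01,  7.55834534e+01,
       -1.63058337e-03,  9.00003335e+01]), 'dq': array([ 0.08917234, -0.00520656,  0.00112712,  0.08993505,  0.05719379,
       -0.00430349]), 'joint_efforts': array([ 3.29214308e-04, -5.38784373e+01,  3.46435153e+01,  1.82923529e-02,
        5.73674424e-05, -1.43111771e-05]), 'eef_pos': array([ 0.18863169, -0.48952428,  0.24465648]), 'tcp_rot': array([-1.79916278e+02,  1.63106889e-03,  2.10740854e+01]), 'force': array([-0.45648111, -0.61707397, -0.42386542]), 'torque': array([0.03276549, 0.01725342, 0.01018367]), 'gripper_force': 0.0, 'finger_gap': 0.08559094000485508}
scene [[562.53439219   0.         314.54797887]
 [  0.         562.53439219 234.85575328]
 [  0.           0.           1.        ]] [ 0.23734194 -0.62461224  1.62977287] [[ 0.95887984 -0.28375421 -0.00574512]
 [-0.26004988 -0.87030835 -0.41825522]
 [ 0.11368165  0.40255051 -0.90831138]]
top [[587.45265664   0.         324.90284218]
 [  0.         587.45265664 234.54509873]
 [  0.           0.           1.        ]] [ 0.17341693 -0.00205918  1.67266236] [[ 0.02065433 -0.99978477 -0.00195016]
 [-0.98561294 -0.0200342  -0.16782659]
 [ 0.1677514   0.00538845 -0.9858146 ]]
```

View pics/scene0.png

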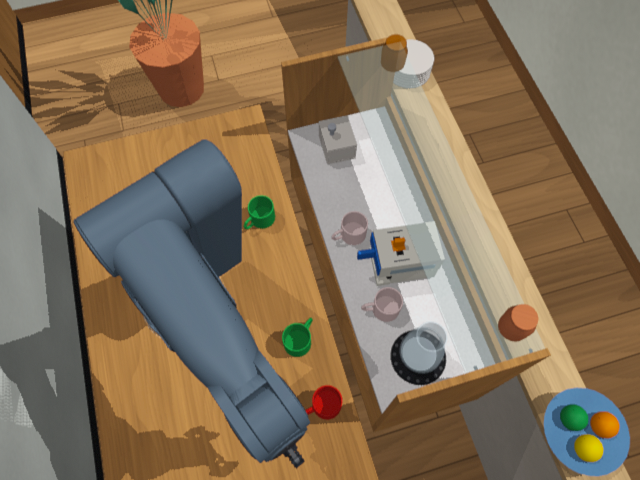

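View pics/top0.png

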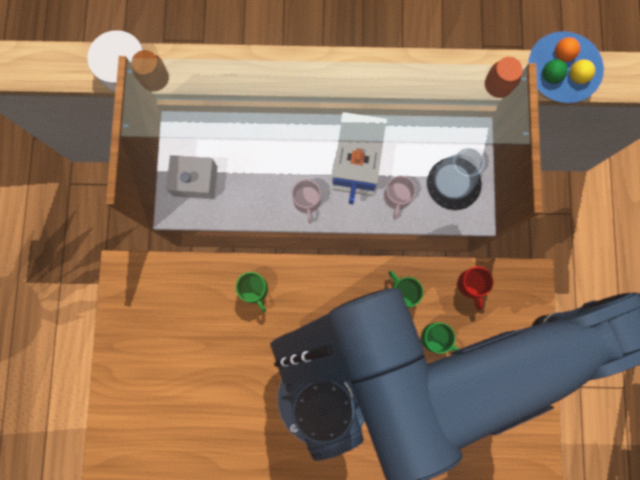

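The dispenser is at about scene (400,250) and top (357,165), with the orange fin at scene (400,243) and top (357,157). The blue pull is at scene (366,254) and top (352,192). I'll take crops for accurate triangulation.

Run:
```python
import cv2,numpy as np
a=cv2.imread("pics/scene0.png")[200:300,340:460];b=cv2.imread("pics/top0.png")[100:220,290:440]
A=cv2.resize(a,None,fx=4,fy=4,interpolation=cv2.INTER_CUBIC)[:,:];B=cv2.resize(b,None,fx=4,fy=4,interpolation=cv2.INTER_CUBIC)
cv2.imwrite("pics/c1.png",cv2.resize(a,None,fx=6,fy=6,interpolation=cv2.INTER_CUBIC));cv2.imwrite("pics/c2.png",cv2.resize(b,None,fx=5,fy=5,interpolation=cv2.INTER_CUBIC))
```

```text
(no output)
```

View pics/c1.png

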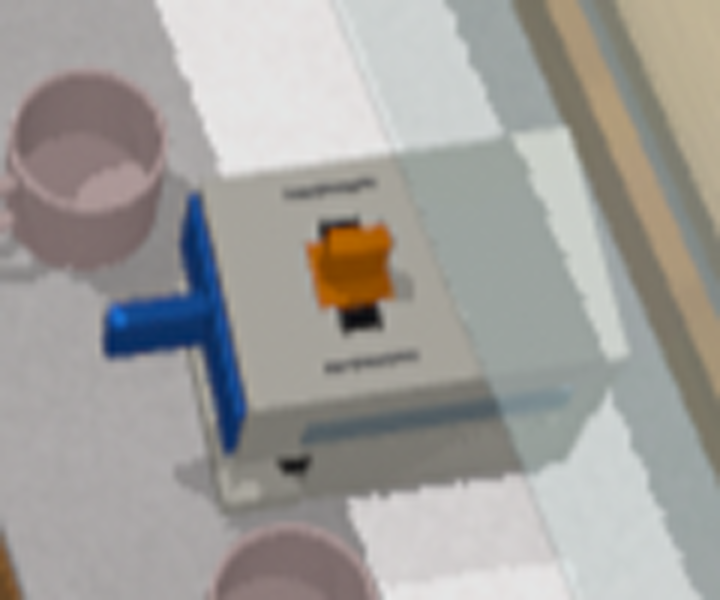

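View pics/c2.png

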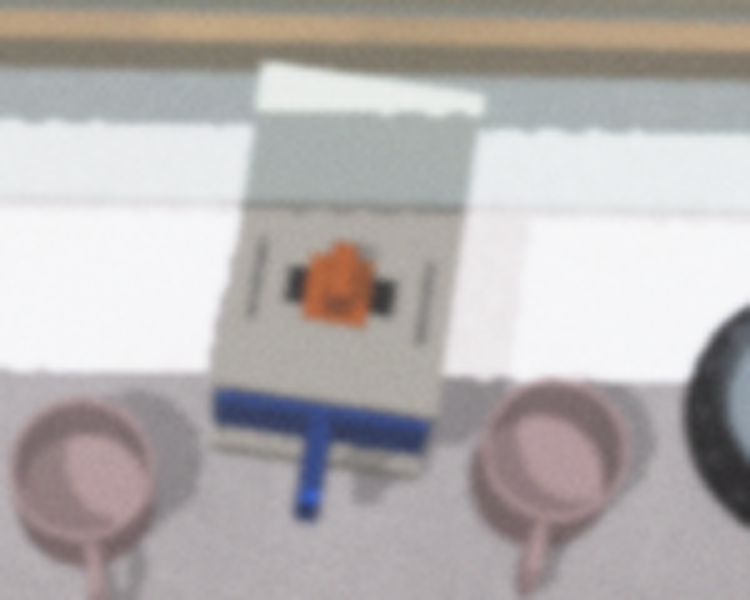

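Crops: the dispenser is yawed slightly, the fin is near mid-slot, and the glass edge runs across just behind the fin. I'll fit the dispenser pose to the top corners in both views.

```bash
cat > h.py <<'E'
import cv2,numpy as np
C={n:dict(np.load(f"{n}0.npz")) for n in("scene","top")}
off=dict(scene=(340,200,6),top=(290,100,5))
def px(n,p): o=off[n];return np.array([o[0]+(p[0]+.5)/o[2]-.5,o[1]+(p[1]+.5)/o[2]-.5])
def proj(n,P): c=C[n];return cv2.projectPoints(np.float64(P).reshape(-1,1,3),c["rvec"],c["tvec"],c["mtx"],None)[0].reshape(-1,2)
def tri(a,b):
    P=[C[n]["mtx"]@np.c_[cv2.Rodrigues(C[n]["rvec"])[0],C[n]["tvec"].ravel()] for n in("scene","top")]
    X=cv2.triangulatePoints(*P,px("scene",a),px("top",b)).ravel();return X[:3]/X[3]
E
python3 - <<'E'
from h import *
from scipy.optimize import least_squares
pts={"BL":((.09,.06,.155),(570,128),(262,62)),"BR":((.09,-.06,.155),(628,358),(487,97)),"FL":((-.09,.06,.155),(207,182),(220,390)),"FR":((-.09,-.06,.155),(250,408),(437,418))}
def w(q,L): c,s=np.cos(q[3]),np.sin(q[3]);return np.array(q[:3])+np.array([c*L[0]-s*L[1],s*L[0]+c*L[1],L[2]])
def f(q,use=pts): return np.concatenate([np.r_[proj("scene",w(q,L))[0]-px("scene",a),proj("top",w(q,L))[0]-px("top",b)] for L,a,b in (pts[k] for k in use)])
for u in (pts,("BL","BR")):
    r=least_squares(f,[.65,-.08,0,0],args=(u,));q=r.x;print(q,np.degrees(q[3]),r.fun.round(1))
    if u is pts: q0=q
for k,(L,a,b) in pts.items(): print(k,tri(a,b))
print("pull tip top",tri((112,312),(308,492)))
inv=lambda n,p:(p-np.array(off[n][:2])+.5)*off[n][2]-.5
for nm,L in dict(fintopF=(-.045,0,.155+.04),fintopB=(-.015,0,.195),grip=(-.03,0,.181),pull=(-.124,0,.133),pulltipT=(-.14,0,.15),frontbotR=(-.09,-.06,0)).items(): print(nm,w(q0,L),inv("scene",proj("scene",w(q0,L))[0]),inv("top",proj("top",w(q0,L))[0]))
print("glass", tri((395,150),(245,205)),tri((575,600),(465,210)))
E
```

```text
[ 0.66609898 -0.08200091  0.01549848 -0.1340693 ] -7.681605282618345 [-0.3  0.1  0.6  0.3  0.3 -0.2 -0.2 -0.2 -1.1 -0.1 -1.2 -1.2  0.2  0.8
  0.5  0. ]
[ 0.66670955 -0.08047934  0.01454734 -0.1465614 ] -8.397349688913064 [-0.1  0.   0.5  0.   0.1 -0.2 -0.4  0.1]
BL [ 0.7657534  -0.03299186  0.16656929]
BR [ 0.74624493 -0.15387991  0.17122118]
FL [ 0.58408305 -0.01341271  0.17300552]
FR [ 0.56840883 -0.12790836  0.17309389]
pull tip top [ 0.52622732 -0.06108214  0.16702308]
fintopF [ 0.6215028  -0.07598585  0.21049848] [329.55061789 246.92281482] [343.15214998 297.40801297]
fintopB [ 0.65123358 -0.07999589  0.21049848] [393.33661565 237.67888329] [351.53537961 242.21244955]
grip [ 0.63636819 -0.07799087  0.19649848] [357.48335922 254.65978897] [345.86440253 277.91554177]
pull [ 0.54321173 -0.06542608  0.14849848] [150.72075462 323.79221803] [315.40014329 473.03531111]
pulltipT [ 0.52735531 -0.06328739  0.16549848] [120.03016323 314.65019842] [312.39366816 494.71030471]
frontbotR [ 0.56888654 -0.12943236  0.01549848] [219.70208614 524.72709141] [416.33650393 486.12512688]
glass [ 0.67874461 -0.02510411  0.180137  ] [ 0.78566663 -0.17330077 -0.15398064]
```

Run:
```python
from h import *
import plant
print([ (k,getattr(plant,k)) for k in dir(plant) if 'nose' in k.lower()],[k for k in dir(plant) if k[0]!='_'])
# glass edge at z=.3155: intersect rays
def ray(n,p,z):
    c=C[n];R=cv2.Rodrigues(c["rvec"])[0];o=-R.T@c["tvec"].ravel();d=R.T@np.linalg.inv(c["mtx"])@np.r_[px(n,p),1];return o+d*(z-o[2])/d[2]
for n,p in(("scene",(395,150)),("scene",(480,375)),("top",(245,205)),("top",(465,210))): print(ray(n,p,.3155))
# cups: rim centre
for n,p in(("scene",(88,125)),("top",(83,460)),("scene",(295,590)),("top",(553,445))): print(n,ray(n,p,.0935))
```

```text
[('nose_length', 0.014)] ['MotionError', 'nose_length', 'read_camera', 'read_state', 'sign_off']
[ 0.63576667 -0.08145952  0.3155    ]
[ 0.63338611 -0.18995953  0.3155    ]
[ 0.63454702 -0.02288862  0.3155    ]
[ 0.63415453 -0.12885149  0.3155    ]
scene [0.55902766 0.0680304  0.0935    ]
top [0.56135395 0.06069207 0.0935    ]
scene [ 0.57645002 -0.19463118  0.0935    ]
top [ 0.575105   -0.19876537  0.0935    ]
```

Request:
drive_tool(
  motion=[
    {"delta_rot":[0,0,-0.2],"dp":[0,0,-0.6],"hand":0},
    {"delta_rot":[0,0,-0.2],"dp":[0,0,-0.6],"hand":0},
    {"delta_rot":[0,0,-0.2],"dp":[0,0,-0.6],"hand":0},
  ],
)

```text
clock: 0.4
eef_pos: [0.189, -0.4905, 0.3068]
tcp_rot: [179.9, 0.1, 39.2]
force: [0.2, -0.7, -0.9]
finger_gap: 0.0854
gripper_force: 0.0
```

```bash
cat >> h.py <<'E'
from scipy.spatial.transform import Rotation as Ro
def mk(yaw,tilt): return Ro.from_euler("ZYX",[yaw,tilt,180],degrees=True)
def delta(pos,R,s=None):
    from plant import read_state
    s=s or read_state()
    R0=Ro.from_euler("xyz",s["tcp_rot"],degrees=True)
    print("pos",s["eef_pos"].round(4),"rot",s["tcp_rot"].round(2),"j",s["joint_pos"].round(0),"F",s["force"].round(1),"t",s["clock"])
    print("dp",(R0.inv().apply(np.array(pos)-s["eef_pos"])/.1).round(3),"rot",((R0.inv()*R).as_rotvec()/(np.pi/2)).round(3))
E
python3 - <<'E'
from h import *
delta([.22,-.40,.34],mk(110,0))
E
```

```text
pos [ 0.189  -0.4905  0.3068] rot [1.7985e+02 5.0000e-02 3.9230e+01] j [-69.  13.   7.  84.  -0.  72.] F [ 0.2 -0.7 -0.9] t 0.4
dp [ 0.812 -0.505 -0.334] rot [ 0.001  0.002 -0.786]
```

Request:
drive_tool(
  motion=[
    {"delta_rot":[0,0,-0.8],"dp":[0.99,-0.7,-0.3],"hand":0},
    {"delta_rot":[0,0,-0.8],"dp":[0.99,-0.7,-0.3],"hand":0},
    {"delta_rot":[0,0,-0.8],"dp":[0.99,-0.7,-0.3],"hand":0},
    {"delta_rot":[0,0,-0.8],"dp":[0.99,-0.7,-0.3],"hand":0},
    {"delta_rot":[0,0,-0.8],"dp":[0.99,-0.7,-0.3],"hand":0},
    {"delta_rot":[0,0,-0.8],"dp":[0.99,-0.7,-0.3],"hand":0},
    {"delta_rot":[0,0,-0.8],"dp":[0.99,-0.7,-0.3],"hand":0},
    {"delta_rot":[0,0,-0.8],"dp":[0.99,-0.7,-0.3],"hand":0},
    {"delta_rot":[0,0,-0.8],"dp":[0.99,-0.7,-0.3],"hand":0},
    {"delta_rot":[0,0,-0.8],"dp":[0.99,-0.7,-0.3],"hand":0},
  ],
)

```text
clock: 1.4
eef_pos: [0.2213, -0.3728, 0.334]
tcp_rot: [-180.0, -0.1, 110.9]
force: [0.0, -0.4, 0.7]
finger_gap: 0.0856
gripper_force: 0.0
```

Run:
```python
from h import *
delta([.32,-.25,.36],mk(172,0));delta([.42,-.055,.36],mk(172,40))
```

```text
pos [ 0.2213 -0.3728  0.334 ] rot [-1.7998e+02 -1.2000e-01  1.1091e+02] j [-59.   4.   0.  86.  -0.  10.] F [ 0.  -0.4  0.7] t 1.4
dp [ 0.795  1.36  -0.259] rot [ 0.    -0.001 -0.679]
pos [ 0.2213 -0.3728  0.334 ] rot [-1.7998e+02 -1.2000e-01  1.1091e+02] j [-59.   4.   0.  86.  -0.  10.] F [ 0.  -0.4  0.7] t 1.4
dp [ 2.26   2.99  -0.256] rot [-0.236 -0.402 -0.65 ]
```

Request:
drive_tool(
  motion=[
    {"delta_rot":[-0.236,-0.402,-0.65],"dp":[0.8,1,-0.4],"hand":0},
    {"delta_rot":[-0.236,-0.402,-0.65],"dp":[0.8,1,-0.4],"hand":0},
    {"delta_rot":[-0.236,-0.402,-0.65],"dp":[0.8,1,-0.4],"hand":0},
    {"delta_rot":[-0.236,-0.402,-0.65],"dp":[0.8,1,-0.4],"hand":0},
    {"delta_rot":[-0.236,-0.402,-0.65],"dp":[0.8,1,-0.4],"hand":0},
    {"delta_rot":[-0.236,-0.402,-0.65],"dp":[0.8,1,-0.4],"hand":0},
    {"delta_rot":[-0.236,-0.402,-0.65],"dp":[0.8,1,-0.4],"hand":0},
    {"delta_rot":[-0.236,-0.402,-0.65],"dp":[0.8,1,-0.4],"hand":0},
    {"delta_rot":[-0.236,-0.402,-0.65],"dp":[0.8,1,-0.4],"hand":0},
    {"delta_rot":[-0.236,-0.402,-0.65],"dp":[0.8,1,-0.4],"hand":0},
  ],
)

```text
clock: 2.4
eef_pos: [0.2851, -0.2625, 0.3739]
tcp_rot: [179.8, 40.0, 171.7]
force: [-0.5, -0.0, -0.5]
finger_gap: 0.0851
gripper_force: 0.0
```

Run:
```python
from h import *
delta([.48,-.06,.30],mk(172,40))
```

```text
pos [ 0.2851 -0.2625  0.3739] rot [179.79  40.01 171.73] j [-67. -20. -25.  62.  34. -52.] F [-0.5 -0.  -0.5] t 2.4
dp [-0.779  2.278  1.627] rot [ 0.     0.    -0.002]
```

Request:
drive_tool(
  motion=[
    {"delta_rot":[0,0,0],"dp":[-0.35,1,0.7],"hand":0},
    {"delta_rot":[0,0,0],"dp":[-0.35,1,0.7],"hand":0},
    {"delta_rot":[0,0,0],"dp":[-0.35,1,0.7],"hand":0},
    {"delta_rot":[0,0,0],"dp":[-0.35,1,0.7],"hand":0},
    {"delta_rot":[0,0,0],"dp":[-0.35,1,0.7],"hand":0},
  ],
)

```text
clock: 2.9
eef_pos: [0.3716, -0.1711, 0.3435]
tcp_rot: [179.9, 40.0, 172.2]
force: [0.1, -0.0, -0.2]
finger_gap: 0.0854
gripper_force: 0.0
```

Request:
drive_tool(
  motion=[
    {"delta_rot":[0,0,0],"dp":[-0.35,1,0.7],"hand":0},
    {"delta_rot":[0,0,0],"dp":[-0.35,1,0.7],"hand":0},
    {"delta_rot":[0,0,0],"dp":[-0.35,1,0.7],"hand":0},
    {"delta_rot":[0,0,0],"dp":[-0.35,1,0.7],"hand":0},
    {"delta_rot":[0,0,0],"dp":[-0.35,1,0.7],"hand":0},
  ],
)

```text
clock: 3.4
eef_pos: [0.456, -0.0831, 0.3123]
tcp_rot: [-180.0, 39.9, 172.3]
force: [0.3, 0.3, -0.6]
finger_gap: 0.0858
gripper_force: 0.0
```

Run:
```python
from h import *
from plant import *
delta([.48,-.06,.30],mk(172,40))
c=read_camera("wrist");np.savez("wrist0.npz",**c);cv2.imwrite("pics/w0.png",c["pixels"][:,:,::-1]);print(c["mtx"],c["rvec"],c["tvec"])
```

```text
pos [ 0.456  -0.0831  0.3123] rot [-179.96   39.95  172.25] j [-12. -20. -37.  34.   3.  -3.] F [ 0.3  0.3 -0.6] t 3.4
dp [-0.08   0.261  0.227] rot [ 0.001 -0.001  0.002]
[[371.64829954   0.         319.86275411]
 [  0.         371.64829954 242.38207642]
 [  0.           0.           1.        ]] [-1.72704974 -1.50723071 -0.79113104] [ 0.02030784 -0.49005214 -0.06175772]
```

View pics/w0.png

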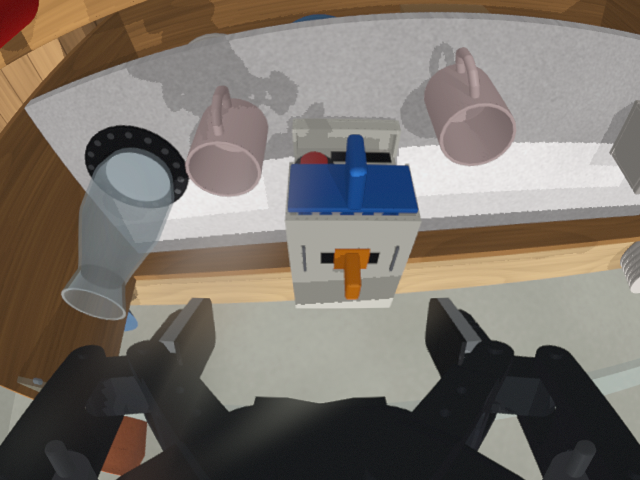

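The wrist view shows the body top corners at (286,217), (420,215), (295,306) and (393,306). The fin top runs from about (352,256) to (352,297), and the pull tip is near (355,138). I'll check these against the model.

```bash
cat >> h.py <<'E'
Q=[.6665,-.0815,.0155,np.radians(-8)]
def w(L,q=Q): c,s=np.cos(q[3]),np.sin(q[3]);return np.array(q[:3])+np.array([c*L[0]-s*L[1],s*L[0]+c*L[1],L[2]])
def fish(c,P): return cv2.fisheye.projectPoints(np.float64(P).reshape(-1,1,3),np.float64(c["rvec"]).ravel(),np.float64(c["tvec"]).ravel(),c["mtx"],np.zeros(4))[0].reshape(-1,2)
E
python3 - <<'E'
from h import *
from scipy.optimize import least_squares
c=dict(np.load("wrist0.npz"))
L=[(-.09,-.06,.155),(-.09,.06,.155),(.09,-.06,.155),(.09,.06,.155)];o=np.array([(286,217),(420,215),(295,306),(393,306)])
print(fish(c,[w(l) for l in L]))
for n,l in dict(finF=(-.045,0,.195),finB=(-.015,0,.195),pulltip=(-.14,0,.15)).items(): print(n,fish(c,[w(l)]))
r=least_squares(lambda q:(fish(c,[w(l,[*q[:2],.0155,q[2]]) for l in L])-o).ravel(),[.6665,-.0815,-.14]);print(r.x,np.degrees(r.x[2]),r.fun.round(1))
g=w((-.03,0,.181));print("grip",g,"pull",w((-.124,0,.133)))
E
```

```text
[[285.39820704 219.30668275]
 [421.7059396  220.1939417 ]
 [295.97999546 306.82729967]
 [389.34179369 306.36355946]]
finF [[352.94483143 285.01848958]]
finB [[350.46660793 299.3871679 ]]
pulltip [[359.29387416 174.4887523 ]]
[ 0.66217916 -0.0806177  -0.12554471] -7.193182150419837 [-2.  -0.2  1.9  1.5  2.  -0.3 -1.8 -1.4]
grip [ 0.63679196 -0.07732481  0.1965    ] pull [ 0.54370676 -0.06424254  0.1485    ]
```

Run:
```python
from h import *
delta([.600,-.0723,.242],mk(172.3,40));delta([.6385,-.0775,.196],mk(172.3,40))
```

```text
pos [ 0.4556 -0.0844  0.3127] rot [-179.94   39.99  172.13] j [-12. -21. -37.  34.   3.  -3.] F [-0.3 -0.4  0.6] t 3.45
dp [-0.629  0.319  1.45 ] rot [-0.002 -0.    -0.001]
pos [ 0.4556 -0.0844  0.3127] rot [-179.94   39.99  172.13] j [-12. -21. -37.  34.   3.  -3.] F [-0.3 -0.4  0.6] t 3.45
dp [-0.631  0.321  2.052] rot [-0.002 -0.    -0.001]
```

Request:
drive_tool(
  motion=[
    {"delta_rot":[0,0,0],"dp":[-0.63,0.32,0.95],"hand":0},
    {"delta_rot":[0,0,0],"dp":[-0.63,0.32,0.95],"hand":0},
    {"delta_rot":[0,0,0],"dp":[-0.63,0.32,0.95],"hand":0},
    {"delta_rot":[0,0,0],"dp":[-0.63,0.32,0.95],"hand":0},
    {"delta_rot":[0,0,0],"dp":[-0.63,0.32,0.95],"hand":0},
  ],
)

```text
clock: 3.95
eef_pos: [0.5676, -0.0697, 0.2804]
tcp_rot: [-179.9, 40.0, 172.0]
force: [-0.1, -0.2, -0.6]
finger_gap: 0.0855
gripper_force: 0.0
```

Run:
```python
from h import *
delta([.6385,-.0775,.196],mk(172.3,40))
```

```text
pos [ 0.5676 -0.0697  0.2804] rot [-179.9    39.98  171.98] j [ -6.  -7. -33.  24.  -1.   1.] F [-0.1 -0.2 -0.6] t 3.95
dp [-0.004  0.023  1.105] rot [-0.003 -0.    -0.003]
```

Request:
drive_tool(
  motion=[
    {"delta_rot":[0,0,0],"dp":[0,0.02,0.5],"hand":0},
    {"delta_rot":[0,0,0],"dp":[0,0.02,0.8],"hand":0},
    {"delta_rot":[0,0,0],"dp":[0,0.02,0.9],"hand":0},
    {"delta_rot":[0,0,0],"dp":[0,0.02,0.9],"hand":0},
  ],
)

```text
clock: 4.35
eef_pos: [0.6251, -0.0747, 0.2112]
tcp_rot: [-179.9, 40.0, 172.1]
force: [0.5, -0.3, 0.2]
finger_gap: 0.0855
gripper_force: 0.0
```

Run:
```python
from h import *
from plant import *
delta([.6385,-.0775,.196],mk(172.3,40))
c=read_camera("wrist");cv2.imwrite("pics/w1.png",c["pixels"][:,:,::-1])
```

```text
pos [ 0.6251 -0.0747  0.2112] rot [-179.89   39.96  172.09] j [ -6.   3. -36.  12.  -1.   1.] F [ 0.5 -0.3  0.2] t 4.35
dp [-0.007 -0.009  0.204] rot [-0.003 -0.    -0.002]
```

View pics/w1.png

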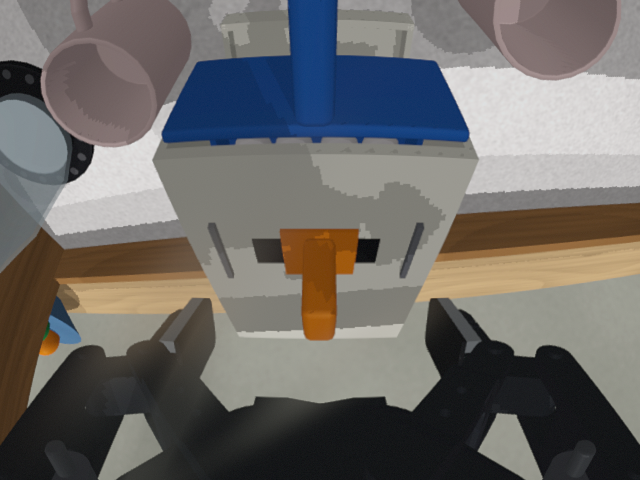

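The fin (319, 240–335) is centred between the open jaws (215 and 428). I'll move down and pinch.

Request:
drive_tool(
  motion=[
    {"delta_rot":[0,0,0],"dp":[0,0,0.17],"hand":0},
    {"delta_rot":[0,0,0],"dp":[0,0,0.17],"hand":0.5},
    {"delta_rot":[0,0,0],"dp":[0,0,0.17],"hand":1},
    {"delta_rot":[0,0,0],"dp":[0,0,0.17],"hand":1},
    {"delta_rot":[0,0,0],"dp":[0,0,0.17],"hand":1},
    {"delta_rot":[0,0,0],"dp":[0,0,0.17],"hand":1},
    {"delta_rot":[0,0,0],"dp":[0,0,0.17],"hand":1},
    {"delta_rot":[0,0,0],"dp":[0,0,0.17],"hand":1},
    {"delta_rot":[0,0,0],"dp":[0,0,0.17],"hand":1},
    {"delta_rot":[0,0,0],"dp":[0,0,0.17],"hand":1},
  ],
)

```text
clock: 5.4
eef_pos: [0.6367, -0.075, 0.1996]
tcp_rot: [-179.9, 40.1, 172.2]
force: [-6.6, -0.5, 6.2]
finger_gap: 0.0128
gripper_force: 59.7
```

Request:
drive_tool(
  motion=[
    {"delta_rot":[0,0,0],"dp":[0,0.05,0],"hand":1},
    {"delta_rot":[0,0,0],"dp":[0,0.1,0],"hand":1},
    {"delta_rot":[0,0,0],"dp":[0,0.13,0],"hand":1},
    {"delta_rot":[0,0,0],"dp":[0,0.15,0],"hand":1},
    {"delta_rot":[0,0,0],"dp":[0,0.17,0],"hand":1},
    {"delta_rot":[0,0,0],"dp":[0,0.17,0],"hand":1},
  ],
)

```text
clock: 6.0
eef_pos: [0.6386, -0.062, 0.1996]
tcp_rot: [-179.4, 40.1, 172.1]
force: [-8.9, -16.9, 7.4]
finger_gap: 0.0128
gripper_force: 60.2
```

Request:
drive_tool(
  motion=[
    {"delta_rot":[0,0,0],"dp":[0,0.03,0],"hand":1},
    {"delta_rot":[0,0,0],"dp":[0,0.03,0],"hand":1},
    {"delta_rot":[0,0,0],"dp":[0,0,0],"hand":0.8},
    {"delta_rot":[0,0,0],"dp":[0,-0.02,0],"hand":0},
    {"delta_rot":[0,0,0],"dp":[0,-0.02,0],"hand":0},
    {"delta_rot":[0,0,0],"dp":[0,-0.02,0],"hand":0},
    {"delta_rot":[0,0,0],"dp":[0,-0.02,0],"hand":0},
    {"delta_rot":[0,0,0],"dp":[0,-0.02,0],"hand":0},
    {"delta_rot":[0,0,0],"dp":[0,0,-0.3],"hand":0},
    {"delta_rot":[0,0,0],"dp":[0,0,-0.6],"hand":0},
    {"delta_rot":[0,0,0],"dp":[0,0,-0.6],"hand":0},
  ],
)

```text
clock: 7.1
eef_pos: [0.6008, -0.0524, 0.248]
tcp_rot: [-179.9, 40.3, 172.2]
force: [0.7, -0.2, 0.1]
finger_gap: 0.0853
gripper_force: 0.0
```

Run:
```python
from h import *
from plant import *
c=read_camera("wrist");np.savez("wrist2.npz",**c);cv2.imwrite("pics/w2.png",c["pixels"][:,:,::-1])
Q[:]=[.665,-.081,.0155,np.radians(-7.8)]
for y in(-.016,0,.016): print(y,fish(c,[w((-.045,y,.195)),w((-.015,y,.195))]).ravel())
print("pulltop back/front",fish(c,[w((-.09,0,.15)),w((-.14,0,.15))]).ravel())
g=w((-.124,0,.133));print(g)
z=mk(172.2,40).apply([0,0,1])
delta(g+.005*z-.05*z+[0,0,.003],mk(172.2,40))
delta(g+.005*z+[0,0,.003],mk(172.2,40))
```

```text
-0.016 [247.44635049 265.31428273 256.29373392 292.34619432]
0 [279.29119315 265.53856089 284.34001231 292.70624743]
0.016 [311.75128529 265.64939458 312.80150512 292.87553186]
pulltop back/front [277.68898186 134.37595563 268.43561752  38.65103997]
[ 0.54214727 -0.06417127  0.1485    ]
pos [ 0.6013 -0.0525  0.2467] rot [-179.91   40.25  172.23] j [ -4.  -2. -35.  17.  -3.   3.] F [ 0.2  0.8 -0.2] t 7.15
dp [ 1.048 -0.196 -0.092] rot [-0.001  0.003  0.   ]
pos [ 0.6013 -0.0525  0.2467] rot [-179.91   40.25  172.23] j [ -4.  -2. -35.  17.  -3.   3.] F [ 0.2  0.8 -0.2] t 7.15
dp [ 1.05  -0.195  0.408] rot [-0.001  0.003  0.   ]
```

View pics/w2.png

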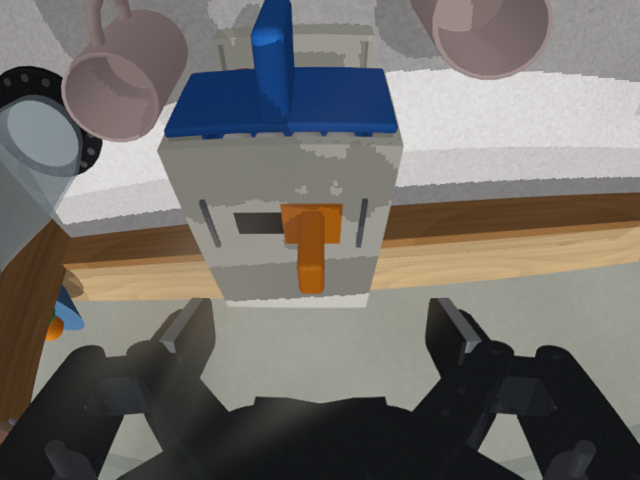

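The lock now sits at the left stop: the fin top is at (312,293), matching the predicted +0.016. Next I'll try the magazine.

Request:
drive_tool(
  motion=[
    {"delta_rot":[0,0,0],"dp":[0.5,-0.1,-0.09],"hand":0},
    {"delta_rot":[0,0,0],"dp":[1,-0.2,-0.09],"hand":0},
    {"delta_rot":[0,0,0],"dp":[1,-0.2,-0.09],"hand":0},
    {"delta_rot":[0,0,0],"dp":[1,-0.2,-0.09],"hand":0},
    {"delta_rot":[0,0,0],"dp":[1,-0.2,0.2],"hand":0},
    {"delta_rot":[0,0,0],"dp":[1,-0.2,0.38],"hand":0},
    {"delta_rot":[0,0,0],"dp":[1,-0.2,0.38],"hand":0.5},
    {"delta_rot":[0,0,0],"dp":[1,-0.2,0.38],"hand":1},
    {"delta_rot":[0,0,0],"dp":[1,-0.2,0.38],"hand":1},
    {"delta_rot":[0,0,0],"dp":[1,-0.2,0.38],"hand":1},
    {"delta_rot":[0,0,0],"dp":[1,-0.2,0.38],"hand":1},
    {"delta_rot":[0,0,0],"dp":[1,-0.2,0.38],"hand":1},
    {"delta_rot":[0,0,0],"dp":[1,-0.2,0.38],"hand":1},
  ],
)

```text
clock: 8.45
eef_pos: [0.5467, -0.0659, 0.1523]
tcp_rot: [-179.9, 40.2, 172.2]
force: [-4.1, -1.0, 5.2]
finger_gap: 0.0135
gripper_force: 58.3
```

Run:
```python
from h import *
d=np.array([-np.cos(np.radians(7.8)),np.sin(np.radians(7.8)),0])
from plant import *
s=read_state();delta(s["eef_pos"]+d*.01,mk(172.2,40));delta(s["eef_pos"]+d*.1,mk(172.2,40))
```

```text
pos [ 0.5467 -0.0659  0.1523] rot [-179.86   40.15  172.2 ] j [ -6.  -0. -50.   0.  -1.   1.] F [-4.1 -1.   5.2] t 8.45
dp [ 0.076 -0.    -0.064] rot [-0.002  0.002  0.   ]
pos [ 0.5467 -0.0659  0.1523] rot [-179.86   40.15  172.2 ] j [ -6.  -0. -50.   0.  -1.   1.] F [-4.1 -1.   5.2] t 8.45
dp [ 0.764 -0.002 -0.645] rot [-0.002  0.002  0.   ]
```

Pulling 7 mm as a test.

Request:
drive_tool(
  motion=[
    {"delta_rot":[0,0,0],"dp":[0.02,0,-0.017],"hand":1},
    {"delta_rot":[0,0,0],"dp":[0.04,0,-0.034],"hand":1},
    {"delta_rot":[0,0,0],"dp":[0.053,0,-0.045],"hand":1},
    {"delta_rot":[0,0,0],"dp":[0.053,0,-0.045],"hand":1},
    {"delta_rot":[0,0,0],"dp":[0.053,0,-0.045],"hand":1},
  ],
)

```text
clock: 8.95
eef_pos: [0.5422, -0.0652, 0.1525]
tcp_rot: [-179.9, 40.3, 172.2]
force: [30.4, -6.9, -22.2]
finger_gap: 0.0131
gripper_force: 60.8
```

Held: 30 N after about 4 mm. I'll push it home, release and go back above the lock.

Request:
drive_tool(
  motion=[
    {"delta_rot":[0,0,0],"dp":[-0.03,0,0.025],"hand":1},
    {"delta_rot":[0,0,0],"dp":[-0.055,0,0.046],"hand":1},
    {"delta_rot":[0,0,0],"dp":[-0.055,0,0.046],"hand":1},
    {"delta_rot":[0,0,0],"dp":[-0.053,0,0.045],"hand":0},
    {"delta_rot":[0,0,0],"dp":[-0.053,0,0.045],"hand":0},
    {"delta_rot":[0,0,0],"dp":[-0.053,0,0.045],"hand":0},
    {"delta_rot":[0,0,0],"dp":[-0.053,0,0.045],"hand":0},
    {"delta_rot":[0,0,0],"dp":[-0.053,0,0.045],"hand":0},
    {"delta_rot":[0,0,0],"dp":[-0.053,0,-0.3],"hand":0},
    {"delta_rot":[0,0,0],"dp":[-0.053,0,-0.5],"hand":0},
    {"delta_rot":[0,0,0],"dp":[-0.053,0,-0.5],"hand":0},
  ],
)

```text
clock: 10.05
eef_pos: [0.5118, -0.0607, 0.195]
tcp_rot: [-179.9, 40.2, 172.2]
force: [0.3, -0.1, 0.4]
finger_gap: 0.0854
gripper_force: 0.0
```

Run:
```python
from h import *
t=np.array([.6386,-.062,.1996]);R=mk(172.2,40);z=R.apply([0,0,1])
delta(t-.055*z,R);delta(t,R)
```

```text
pos [ 0.5118 -0.0607  0.195 ] rot [-179.9    40.23  172.22] j [ -6.  -8. -49.   9.  -1.   1.] F [ 0.3 -0.1  0.4] t 10.05
dp [-0.992  0.159  0.228] rot [-0.001  0.003  0.   ]
pos [ 0.5118 -0.0607  0.195 ] rot [-179.9    40.23  172.22] j [ -6.  -8. -49.   9.  -1.   1.] F [ 0.3 -0.1  0.4] t 10.05
dp [-0.99   0.16   0.778] rot [-0.001  0.003  0.   ]
```

Request:
drive_tool(
  motion=[
    {"delta_rot":[0,0,0],"dp":[-0.5,0.08,0],"hand":0},
    {"delta_rot":[0,0,0],"dp":[-0.99,0.16,0.1],"hand":0},
    {"delta_rot":[0,0,0],"dp":[-0.99,0.16,0.2],"hand":0},
    {"delta_rot":[0,0,0],"dp":[-0.99,0.16,0.2],"hand":0},
    {"delta_rot":[0,0,0],"dp":[-0.99,0.16,0.5],"hand":0},
    {"delta_rot":[0,0,0],"dp":[-0.99,0.16,0.77],"hand":0},
    {"delta_rot":[0,0,0],"dp":[-0.99,0.16,0.77],"hand":0.5},
    {"delta_rot":[0,0,0],"dp":[-0.99,0.16,0.77],"hand":1},
    {"delta_rot":[0,0,0],"dp":[-0.99,0.16,0.77],"hand":1},
    {"delta_rot":[0,0,0],"dp":[-0.99,0.16,0.77],"hand":1},
    {"delta_rot":[0,0,0],"dp":[-0.99,0.16,0.77],"hand":1},
    {"delta_rot":[0,0,0],"dp":[-0.99,0.16,0.77],"hand":1},
    {"delta_rot":[0,0,0],"dp":[-0.99,0.16,0.77],"hand":1},
  ],
)

```text
clock: 11.35
eef_pos: [0.638, -0.0623, 0.199]
tcp_rot: [-179.9, 40.1, 172.2]
force: [-5.7, -1.1, 5.6]
finger_gap: 0.013
gripper_force: 59.4
```

Request:
drive_tool(
  motion=[
    {"delta_rot":[0,0,0],"dp":[0,-0.06,0],"hand":1},
    {"delta_rot":[0,0,0],"dp":[0,-0.12,0],"hand":1},
    {"delta_rot":[0,0,0],"dp":[0,-0.18,0],"hand":1},
    {"delta_rot":[0,0,0],"dp":[0,-0.24,0],"hand":1},
    {"delta_rot":[0,0,0],"dp":[0,-0.29,0],"hand":1},
    {"delta_rot":[0,0,0],"dp":[0,-0.32,0],"hand":1},
    {"delta_rot":[0,0,0],"dp":[0,-0.33,0],"hand":1},
    {"delta_rot":[0,0,0],"dp":[0,-0.33,0],"hand":1},
  ],
)

```text
clock: 12.15
eef_pos: [0.6336, -0.0941, 0.199]
tcp_rot: [-180.0, 40.1, 172.2]
force: [-4.3, 3.6, 6.6]
finger_gap: 0.0126
gripper_force: 59.4
```

Request:
drive_tool(
  motion=[
    {"delta_rot":[0,0,0],"dp":[0,-0.02,0],"hand":1},
    {"delta_rot":[0,0,0],"dp":[0,-0.03,0],"hand":1},
    {"delta_rot":[0,0,0],"dp":[0,-0.04,0],"hand":1},
    {"delta_rot":[0,0,0],"dp":[0,-0.04,0],"hand":1},
  ],
)

```text
clock: 12.55
eef_pos: [0.6335, -0.0946, 0.199]
tcp_rot: [179.7, 40.2, 172.4]
force: [-3.5, 20.0, 5.3]
finger_gap: 0.013
gripper_force: 59.8
```

The right stop is firm at 20 N. I'll release and back off.

Request:
drive_tool(
  motion=[
    {"delta_rot":[0,0,0],"dp":[0,-0.03,0],"hand":0.8},
    {"delta_rot":[0,0,0],"dp":[0,-0.01,0],"hand":0},
    {"delta_rot":[0,0,0],"dp":[0,-0.01,0],"hand":0},
    {"delta_rot":[0,0,0],"dp":[0,-0.01,0],"hand":0},
    {"delta_rot":[0,0,0],"dp":[0,-0.01,0],"hand":0},
    {"delta_rot":[0,0,0],"dp":[0,-0.01,0],"hand":0},
    {"delta_rot":[0,0,0],"dp":[0,0,-0.3],"hand":0},
    {"delta_rot":[0,0,0],"dp":[0,0,-0.6],"hand":0},
    {"delta_rot":[0,0,0],"dp":[0,0,-0.6],"hand":0},
  ],
)

```text
clock: 13.45
eef_pos: [0.5947, -0.0936, 0.247]
tcp_rot: [-179.9, 40.3, 172.2]
force: [-0.7, 0.2, -0.8]
finger_gap: 0.0855
gripper_force: 0.0
```

Run:
```python
from h import *
from plant import *
c=read_camera("wrist");cv2.imwrite("pics/w3.png",c["pixels"][:,:,::-1])
Q[:]=[.665,-.081,.0155,np.radians(-7.8)]
for y in(-.016,0): print(y,fish(c,[w((-.045,y,.195)),w((-.015,y,.195))]).ravel())
t=np.array([.5467,-.0655,.1515]);R=mk(172.2,40);z=R.apply([0,0,1])
delta(t-.05*z,R);delta(t,R)
```

```text
-0.016 [331.49862802 267.85993175 330.14629988 294.81072679]
0 [363.95169761 267.77017134 358.59790743 294.65856806]
pos [ 0.5952 -0.0936  0.2457] rot [-179.88   40.25  172.2 ] j [ -9.  -2. -35.  17.   1.  -1.] F [0.2 0.6 0.1] t 13.5
dp [ 1.002  0.212 -0.116] rot [-0.001  0.003  0.   ]
pos [ 0.5952 -0.0936  0.2457] rot [-179.88   40.25  172.2 ] j [ -9.  -2. -35.  17.   1.  -1.] F [0.2 0.6 0.1] t 13.5
dp [1.004 0.213 0.384] rot [-0.001  0.003  0.   ]
```

View pics/w3.png

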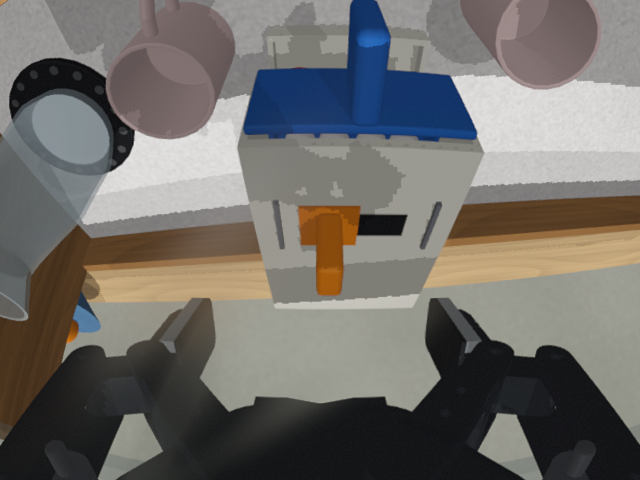

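The lock is at the right stop: the fin top is at (329,294), matching the predicted −0.016. Now I'll grip the pull.

Request:
drive_tool(
  motion=[
    {"delta_rot":[0,0,0],"dp":[0.5,0.1,-0.1],"hand":0},
    {"delta_rot":[0,0,0],"dp":[1,0.21,-0.1],"hand":0},
    {"delta_rot":[0,0,0],"dp":[1,0.21,-0.1],"hand":0},
    {"delta_rot":[0,0,0],"dp":[1,0.21,-0.1],"hand":0},
    {"delta_rot":[0,0,0],"dp":[1,0.21,0.2],"hand":0},
    {"delta_rot":[0,0,0],"dp":[1,0.21,0.38],"hand":0},
    {"delta_rot":[0,0,0],"dp":[1,0.21,0.38],"hand":0.5},
    {"delta_rot":[0,0,0],"dp":[1,0.21,0.38],"hand":1},
    {"delta_rot":[0,0,0],"dp":[1,0.21,0.38],"hand":1},
    {"delta_rot":[0,0,0],"dp":[1,0.21,0.38],"hand":1},
    {"delta_rot":[0,0,0],"dp":[1,0.21,0.38],"hand":1},
    {"delta_rot":[0,0,0],"dp":[1,0.21,0.38],"hand":1},
    {"delta_rot":[0,0,0],"dp":[1,0.21,0.38],"hand":1},
  ],
)

```text
clock: 14.8
eef_pos: [0.5462, -0.0658, 0.1512]
tcp_rot: [-179.9, 40.2, 172.2]
force: [-6.1, -2.4, 7.3]
finger_gap: 0.013
gripper_force: 58.4
```

Request:
drive_tool(
  motion=[
    {"delta_rot":[0,0,0],"dp":[0.02,0,-0.017],"hand":1},
    {"delta_rot":[0,0,0],"dp":[0.04,0,-0.034],"hand":1},
    {"delta_rot":[0,0,0],"dp":[0.053,0,-0.045],"hand":1},
    {"delta_rot":[0,0,0],"dp":[0.053,0,-0.045],"hand":1},
  ],
)

```text
clock: 15.2
eef_pos: [0.5396, -0.0649, 0.1512]
tcp_rot: [-179.9, 40.2, 172.2]
force: [-2.5, -4.2, 8.8]
finger_gap: 0.0131
gripper_force: 59.8
```

It's free: 6.6 mm travelled with little force. Pulling on.

Request:
drive_tool(
  motion=[
    {"delta_rot":[0,0,0],"dp":[0.1,0,-0.084],"hand":1},
    {"delta_rot":[0,0,0],"dp":[0.2,0,-0.169],"hand":1},
    {"delta_rot":[0,0,0],"dp":[0.3,0,-0.253],"hand":1},
    {"delta_rot":[0,0,0],"dp":[0.4,0,-0.338],"hand":1},
    {"delta_rot":[0,0,0],"dp":[0.48,0,-0.405],"hand":1},
    {"delta_rot":[0,0,0],"dp":[0.54,0,-0.456],"hand":1},
    {"delta_rot":[0,0,0],"dp":[0.57,0,-0.481],"hand":1},
    {"delta_rot":[0,0,0],"dp":[0.59,0,-0.498],"hand":1},
    {"delta_rot":[0,0,0],"dp":[0.6,0,-0.506],"hand":1},
    {"delta_rot":[0,0,0],"dp":[0.6,0,-0.506],"hand":1},
  ],
)

```text
clock: 16.2
eef_pos: [0.462, -0.0541, 0.1512]
tcp_rot: [-179.9, 40.2, 172.2]
force: [-2.0, -4.5, 9.2]
finger_gap: 0.013
gripper_force: 61.9
```

Request:
drive_tool(
  motion=[
    {"delta_rot":[0,0,0],"dp":[0.015,0,-0.013],"hand":1},
    {"delta_rot":[0,0,0],"dp":[0.03,0,-0.025],"hand":1},
    {"delta_rot":[0,0,0],"dp":[0.03,0,-0.025],"hand":1},
  ],
)

```text
clock: 16.5
eef_pos: [0.4611, -0.054, 0.1518]
tcp_rot: [-179.9, 40.3, 172.2]
force: [48.1, -10.6, -34.8]
finger_gap: 0.013
gripper_force: 63.1
```

At the stop. I'll relax, release and back straight off along the tool axis.

Request:
drive_tool(
  motion=[
    {"delta_rot":[0,0,0],"dp":[-0.015,0,0.013],"hand":1},
    {"delta_rot":[0,0,0],"dp":[-0.018,0,0.015],"hand":0.8},
    {"delta_rot":[0,0,0],"dp":[-0.018,0,0.015],"hand":0},
    {"delta_rot":[0,0,0],"dp":[-0.018,0,0.015],"hand":0},
    {"delta_rot":[0,0,0],"dp":[-0.018,0,0.015],"hand":0},
    {"delta_rot":[0,0,0],"dp":[-0.018,0,0.015],"hand":0},
    {"delta_rot":[0,0,0],"dp":[-0.018,0,0.015],"hand":0},
    {"delta_rot":[0,0,0],"dp":[0,0,-0.3],"hand":0},
    {"delta_rot":[0,0,0],"dp":[0,0,-0.6],"hand":0},
    {"delta_rot":[0,0,0],"dp":[0,0,-0.9],"hand":0},
    {"delta_rot":[0,0,0],"dp":[0,0,-0.9],"hand":0},
  ],
)

```text
clock: 17.6
eef_pos: [0.4001, -0.0452, 0.2224]
tcp_rot: [-179.9, 40.4, 172.2]
force: [1.3, -0.3, -0.1]
finger_gap: 0.0853
gripper_force: 0.0
```

Run:
```python
from h import *
from plant import *
c=read_camera("wrist");cv2.imwrite("pics/w4.png",c["pixels"][:,:,::-1])
Q[:]=[.665,-.081,.0155,np.radians(-7.8)]
for m in(.08,.085): print(m,fish(c,[w((-.09-m,0,.15)),w((-.14-m,0,.15))]).ravel())
print(fish(c,[w((-.015,-.016,.195))]));s=read_state();print(s["clock"],s["force"],s["eef_pos"])
```

```text
0.08 [320.31276304 296.42205233 320.29659208 258.4773552 ]
0.085 [320.31151488 293.22382912 320.29440221 253.81891359]
[[304.69484886 399.90068269]]
17.65 [ 0.54094521 -0.08373646 -0.56119759] [ 0.40069534 -0.04529199  0.22126986]
```

View pics/w4.png

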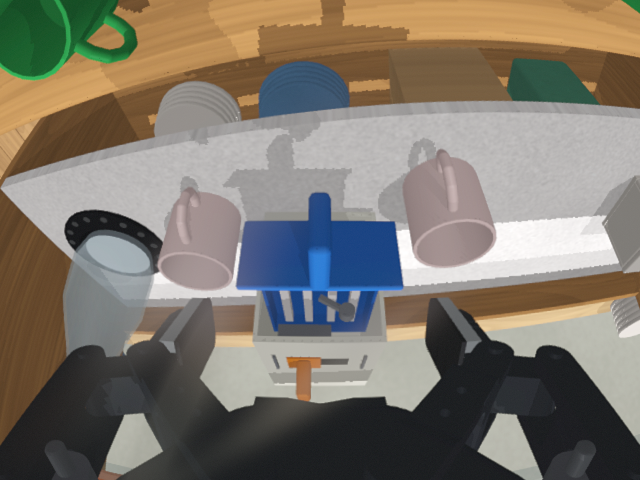

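The magazine is fully out (blue panel foot at about (320,288)), the lock is still at the right stop (304,398), and the cups and carafe are standing. Handing in.

```bash
python3 -c "
from plant import *
print(sign_off())"
```

```text
the job is handed in; nothing more can be done
None
```

The left stop still held the magazine, so I pushed the lock to the right stop, which freed it. I then pulled the magazine out to its stop and let go, with the cups, carafe and sugar box left untouched, and handed the job in at about 18 s of the 48 s.

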